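# Raise a camera on the cam-lift focus jig and hold it there

### The job

Take the black camera with the red band and stand it, lens up, in the bored tube of the focus jig, lowering it gently until it rests fully home on the cam, and let go of it. Then swing the red-gripped cam lever up to its highest lift point, where the lever stands straight up and the lens end is level with the yellow gauge tip, and finish while still holding the lever there with the gripper: it springs back if released. Leave the other things on the bench where they are.

Things in the scene. Friction and masses are not known exactly. Their poses are not given: they have to be found in the camera images.
- cam_red: barrel camera standing upright on the bench, lens up: black with a red band round the barrel and a red rim round the lens; 36 mm diameter, 90 mm tall, 105 to 210 g, foot chamfered 3 mm. Origin at the centre of its underside, z up along the barrel
- cam_blue: barrel camera standing upright on the bench, lens up: black with a blue band and lens rim (not the one wanted); 36 mm diameter, 90 mm tall, 150 g. Origin at the centre of its underside, z up along the barrel
- cam_white: barrel camera standing upright on the bench, lens up: white with a grey band and lens rim (not the one wanted); 36 mm diameter, 90 mm tall, 150 g. Origin at the centre of its underside, z up along the barrel
- jig: the focus jig, fixed to the bench: aluminium base plate 12 mm thick reaching in its own frame from x -100 to +80 mm and y -150 to +100 mm; on it two cheeks carry a dark bored tube (60 mm outside diameter, from 66 to 108 mm above the bench); below the tube a brass eccentric cam turns on a level shaft along the jig's y axis, 45 mm above the bench, with the lever on its -y end. Origin on the tube's axis at bench height, z up; at rest the lever points along the jig's -x
- bore (a point): centre of the mouth of the bore, at the top of the tube, 108 mm above the bench. The bore is round and upright, 39 mm in diameter, open below onto the cam; its mouth has no chamfer. With the lever at rest a seated camera's underside lies on the cam 43 mm below the mouth (65 mm above the bench) and 47 mm of it stands out of the tube; at highest lift it is 10 mm higher. It leans up to about 0.1 rad in the loose bore
- handle (a point): middle of the free part of the lever's red cross grip, a level round bar 17 mm in diameter parallel to the shaft, free from 39 mm on the outer (jig -y) side of this point to 41 mm on the lever-arm side
- pivot (a point): point on the shaft's axis, 45 mm above the bench, in free air 41 mm out from the lever arm: the handle point swings about it in an upright circle of 100 mm radius, and stands straight above it (145 mm above the bench) at highest lift.
- lever (a joint): angle of the cam lever about the shaft, rad; 0 at rest against its stop, where the lever points to the jig's -x side, 10 deg above level (handle point 62 mm above the bench); grows as the handle swings up and over, to 2.2 at the far stop. The lift is greatest (10 mm) at 1.40, lever straight up, and falls again beyond it. A return spring pulls it back to 0 from everywhere: about 0.4 N m at 1.4, that is about 4 N at the handle
- gauge_tip (a point): top of the yellow-tipped gauge post (10 mm thick, tip 20 mm), 165 mm above the bench, 87 mm from the bore's axis; the lens end of a fully raised camera is level with it
- remote: white remote control lying flat, 150 x 45 x 18 mm, origin at the centre of its underside, long along its x
- dome: white dome camera, 64 mm diameter, 40 mm high, origin at the centre of its underside
- screwdriver: screwdriver lying on the bench, along its x axis
- tray: blue open tray with small caps, 100 x 140 x 30 mm, origin at the centre of its underside
Things that resemble listed ones, but are neither listed nor needed, are in the scene too. What is shaped like the cam_red but green is not meant.

How it is judged:
On the way:
1. the red-banded camera stands fully home in the bore, released, the lever still at rest (horizontal distance between cam_red and bore below 0.004 m and angle between cam_red's own z axis and vertical below 0.12 rad and z of cam_red in the frame of jig between 0.062 and 0.068 m and contact force between each of the arm, the fingers and cam_red below 0.1 N and value of joint lever below 0.3 rad), for 0.2 s.
At the end, for the whole second after the job is handed in: The fingers still bear on the lever (over 1 N), within 0.15 rad of the highest lift point; the red-banded camera stands in the bore, at rest and untouched by the robot, within 4 mm of the axis, leaning under 0.12 rad, its underside 73.5 to 78 mm above the bench (peak 75) (horizontal distance between cam_red and bore below 0.004 m and angle between cam_red's own z axis and vertical below 0.12 rad and z of cam_red in the frame of jig between 0.0735 and 0.078 m and value of joint lever between 1.25 and 1.55 rad and linear speed of cam_red below 0.02 m/s and contact force between the fingers and lever above 1 N and contact force between each of the arm, the fingers and cam_red below 0.1 N); the arm keeps its last pose, push and grip.
It fails at once if another thing on the bench is pushed more than 30 mm from its place (distance of any of cam_blue, cam_white, remote, dome, screwdriver, tray from where it was at the start of the episode above 0.03 m).
It fails at once if the camera is dropped into the bore (faster than 0.4 m/s inside it) (horizontal distance between cam_red and bore below 0.006 m and z of cam_red in the frame of bore below -0.002 m and linear speed of cam_red above 0.4 m/s).
It fails at once if the red-banded camera is knocked over (leans more than 0.9 rad) (angle between cam_red's own z axis and vertical above 0.9 rad).
It also fails if it takes over 64 s, if anything falls off the work surface, if the arm or the gripper's body presses on something with over 40 N, if the wrist force passes 120 N, or if a joint passes its speed limit or range.

### The arm

A 6-joint arm with a two-finger parallel gripper is mounted at the origin on the work surface. World frame = base frame: x ahead of the robot, y to its left, z up, the work surface at z = 0. Lengths are in m, angles in rad, forces in N, time in s.
With the tool pointing down it reaches from about 0.35 to 0.925 m from the base axis. Payload 6.4 kg.
Tool frame: the origin (TCP) lies midway between the tips of the shut fingers; the grasp point (between the pads) lies 19 mm behind it (ctrl.grasp_offset is the distance from the TCP to the grasp point, in m); z points along the fingers, y is the line along which they close (so a half turn about z gives the same grasp; the last joint's range is limited). The gripper opens to 94 mm and grips with 3 to 60 N. Pads are 16 mm wide; open, the fingers measure 119 mm over their backs; the gripper's body (75 mm by 177 mm) begins 78 mm behind the grasp point.
Start: joints at [-1.402, 0.245, 1.558, -0, 1.339, -0.174], TCP at [0.218, -0.612, 0.205] pointing down, gripper open.
Joint ranges: [-3.13, 3.13], [-1.02, 2.26], [0.13, 2.54], [-0.95, 4.09], [0.21, 2.88], [-2.74, 2.74]. Speed limits (rad/s): [2.57, 2.57, 3.14, 3.14, 3.14, 3.14].

### API

Orientations are given as a rotation vector (axis times angle).
In Python, from plant import get_obs, camera, ctrl gives the robot as it stands.
- The arm moves only by the tool servo_tool, never from a script. Its argument "plan" is a list of rows, each a list of 7 numbers: the turn, a rotation vector about the tool's x, y, z in rad, then the shift along the tool's x, y, z in mm, then the closure, from 0 (fully open) to 1 (shut). In form: [[wx, wy, wz, dx, dy, dz, hand], ...]. A call has 1 to 20 rows; each row shifts and turns the commanded pose from where the row before left it, along the tool's axes as they then stand; what a row does not reach is not made up. A row lasts 1/8 s, in which the tool goes at most 62.5 mm and 10.7 degrees, less where a joint would pass 70% of its speed; a pose out of reach is approached as far as the arm can. A call with a gripper value outside its range is refused whole. The fingers move at their own pace and stop on an object; "grip_force" is the grip in N (left out, the last holds). Time passes only in rows, so rows that do not move let the fingers close. It gives the time, the measured TCP pose, the force, the opening and the grip force at its end, in the units of the state.
- get_obs(): the state, without advancing time (a new reading comes with each control period).
- camera(name): name is "scene" or "top" or "wrist"; returns a dict with "pixels" (384x512x3 uint8, blue, green, red), "fovy" (degrees; the focal length in pixels is half the picture's height over the tangent of half this angle, whatever the lens; pixels are square), "cx", "cy" (the principal point, pixels), "eye" and "attitude" of the camera in the world; the wrist camera has in their place "T_tool_cam" (4x4, takes a point from camera to tool coordinates, whose origin is the TCP and whose axes are the flange's). Camera axes: x right, y down, z forward; pixel columns grow to the right and rows downward; lengths in m; the calibration is good to about 2 mm. The wrist camera is an equidistant fisheye: a pixel r from the principal point sees the ray r / f radians off the axis. A picture is of the moment at which its call begins: read the wrist's pose just before it. There is no depth.
- ctrl.close_job(): hands the job in; it is judged then, once.
The state is a dict: "clock": time; "joint_positions": joint angles; "qvel": joint speeds; "tau": joint torques, N m; "eef_pos": TCP position; "orientation": TCP orientation; "force": force on the tool from outside, world axes, zero at the start; "moment": the same for the moment, N m; "gripper_width": opening from 0.0 (shut) to 1.0 (fully open); "gripper_force": force on a finger pad.
Only numpy, scipy, OpenCV 4.12 (cv2) and the standard library are available. Lean on these libraries where they do the work, as an engineer would, in place of code of your own. Each camera call takes 0.05 s, during which the arm holds its last target. There are 200 camera calls.

## Working session

There is one attempt and no reset: what is moved stays moved. The work goes in short steps, Python scripts to look and compute and a tool call to move; the robot and the scene stay as the last step left them, time stands still between calls to the robot, and variables do not carry over. Pictures are saved under pics/ and viewed, at most 10 in all, crops included, and the job is handed in when it is done.

Besides the shell and the picture viewer there is one more tool, called after "Emit:" as name(argument=value, ...) on one line, values as JSON. servo_tool: Moves the arm, as the interface text tells. Its arguments: {"type":"object","properties":{"plan":{"type":"array"},"grip_force":{"type":"number"}},"required":["plan"]}

```bash
mkdir -p pics
cat > h.py <<'E'
import numpy as np, cv2
from scipy.spatial.transform import Rotation as R
from plant import get_obs, camera, ctrl
def fl(c): return c["pixels"].shape[0]/2/np.tan(np.radians(c["fovy"])/2)
def ray(c,u,v,obs=None):
    f=fl(c); x,y=(u-c["cx"]),(v-c["cy"])
    if "T_tool_cam" in c:
        r=np.hypot(x,y)+1e-9; t=r/f
        d=np.array([np.sin(t)*x/r,np.sin(t)*y/r,np.cos(t)])
        T=np.array(c["T_tool_cam"]); Rt=R.from_rotvec(obs["orientation"]).as_matrix()
        return np.array(obs["eef_pos"])+Rt@T[:3,3], Rt@T[:3,:3]@d
    A=np.array(c["attitude"],float)
    A=A if A.shape==(3,3) else (R.from_rotvec(A).as_matrix() if A.size==3 else None)
    return np.array(c["eye"]),A@np.array([x/f,y/f,1])
def plane(c,u,v,z,obs=None):
    o,d=ray(c,u,v,obs); return o+d*(z-o[2])/d[2]
E
python3 - <<'E'
from h import *
o=get_obs(); print(o)
for n in("scene","top","wrist"):
    c=camera(n); cv2.imwrite(f"pics/{n}0.png",c["pixels"]); print(n,{k:v for k,v in c.items() if k!="pixels"})
s=cv2.imread("pics/scene0.png");t=cv2.imread("pics/top0.png")
E
```

```text
{'clock': 0.0, 'joint_positions': array([-1.40207339e+00,  2.45812154e-01,  1.55901297e+00,  2.40679781e-06,
        1.33871503e+00, -1.74091000e-01]), 'qvel': array([-0.00114603, -0.00047558, -0.00051726, -0.00106228,  0.00021234,
        0.00086674]), 'tau': array([-9.67460765e-04, -4.15834022e+01, -3.14605343e+01,  6.84682745e-02,
        3.32024402e-02, -1.45069421e-04]), 'eef_pos': array([ 0.2183978 , -0.61156341,  0.20434716]), 'orientation': array([-3.09363619e+00, -5.35524865e-01, -1.18817846e-05]), 'force': array([-0.65305577,  0.18618477, -1.17602912]), 'moment': array([-0.0368724 ,  0.02135122, -0.01645302]), 'gripper_force': 0.0, 'gripper_width': 1.0029561649811325}
scene {'fovy': 46.32039753724358, 'cx': 254.17450671506202, 'cy': 186.41730738675722, 'eye': array([ 1.19285422, -1.14835898,  1.04872502]), 'attitude': array([-2.10618892, -0.5424816 ,  0.30667668])}
top {'fovy': 56.03510458849483, 'cx': 256.20900792618863, 'cy': 195.04453644217472, 'eye': array([0.31311778, 0.03266207, 1.45919234]), 'attitude': array([-2.16993731,  2.10899346, -0.12167135])}
wrist {'fovy': 65.70646984690485, 'cx': 257.0735598899996, 'cy': 191.3248677176759, 'T_tool_cam': array([[ 1.06847464e-04, -9.67689040e-01, -2.52146604e-01,
         7.29981102e-02],
       [ 9.99999843e-01, -3.51228803e-05,  5.58545985e-04,
        -1.04920648e-03],
       [-5.49354944e-04, -2.52146624e-01,  9.67688885e-01,
        -1.79825865e-01],
       [ 0.00000000e+00,  0.00000000e+00,  0.00000000e+00,
         1.00000000e+00]])}
```

View pics/scene0.png

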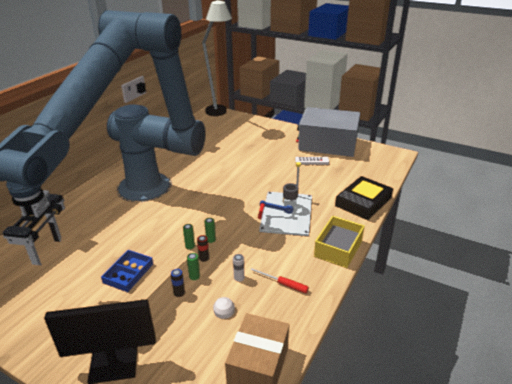

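View pics/top0.png

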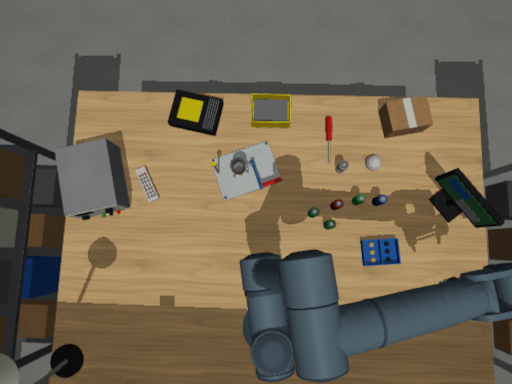

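Run:
```python
from h import *
c=camera("top"); s=camera("scene"); t=c["pixels"]
def masks(im):
    h=cv2.cvtColor(im,cv2.COLOR_BGR2HSV)
    r=((h[...,0]<6)|(h[...,0]>174))&(h[...,1]>150)&(h[...,2]>40)
    g=(h[...,0]>45)&(h[...,0]<85)&(h[...,1]>90)&(h[...,2]>25)
    y=(h[...,0]>22)&(h[...,0]<33)&(h[...,1]>180)&(h[...,2]>100)
    return dict(red=r,green=g,yel=y)
for n,cam in(("top",c),("scene",s)):
    for k,m in masks(cam["pixels"]).items():
        N,_,st,ce=cv2.connectedComponentsWithStats(m.astype(np.uint8))
        for i in range(1,N):
            if st[i,4]>=8: print(n,k,ce[i].round(1),st[i],plane(cam,*ce[i],.09).round(3))
for nm,p,z in(("red",(337,204),.09),("blue",(380,200),.09),("bore",(239,160),.108)): print(nm,plane(c,*p,z).round(3))
a=cv2.resize(t[130:240,200:400],None,fx=4,fy=4,interpolation=cv2.INTER_CUBIC)
b=cv2.resize(s["pixels"][150:310,160:330],None,fx=3,fy=3,interpolation=cv2.INTER_CUBIC)
cv2.imwrite("pics/a.png",a);cv2.imwrite("pics/b.png",b)
```

```text
top red [328.3 127.4] [326 116   6  24 126] [ 0.776 -0.207  0.09 ]
top red [271.2 181.7] [262 178  19   9  70] [0.555 0.011 0.09 ]
top red [336.3 204.3] [333 199  10  10  39] [ 0.474 -0.238  0.09 ]
top red [118.  211.2] [117 210   3   4  10] [0.424 0.596 0.09 ]
top green [468.  201.3] [438 174  59  52 692] [ 0.499 -0.733  0.09 ]
top green [357.7 199.4] [352 194  14  11  83] [ 0.495 -0.319  0.09 ]
top green [312.4 212. ] [308 207  11  10  57] [ 0.442 -0.148  0.09 ]
top green [103.1 214.4] [102 213   3   4  11] [0.411 0.653 0.09 ]
top green [328.3 224.4] [324 220  12   9  52] [ 0.397 -0.208  0.09 ]
top yel [270.7 111.2] [251  94  40  34 501] [0.837 0.02  0.09 ]
top yel [189.7 109.1] [177  97  27  25 495] [0.839 0.342 0.09 ]
top yel [212.5 163.5] [211 162   4   4  16] [0.62  0.241 0.09 ]
scene red [260.9 209.5] [259 203   6  15  41] [ 0.574 -0.018  0.09 ]
scene red [202.5 240.2] [198 238   9   4  13] [ 0.486 -0.256  0.09 ]
scene red [202.6 247.4] [198 245  10   6  48] [ 0.506 -0.285  0.09 ]
scene red [292.7 284.3] [278 277  30  16 218] [ 0.828 -0.293  0.09 ]
scene green [210.  231.3] [205 221  10  22 155] [ 0.482 -0.206  0.09 ]
scene green [188.5 237.7] [184 227  10  22 159] [ 0.438 -0.268  0.09 ]
scene green [193.3 267.6] [188 254  11  26 205] [ 0.534 -0.374  0.09 ]
red [ 0.475 -0.241  0.09 ]
blue [ 0.495 -0.403  0.09 ]
bore [0.633 0.137 0.108]
```

View pics/a.png

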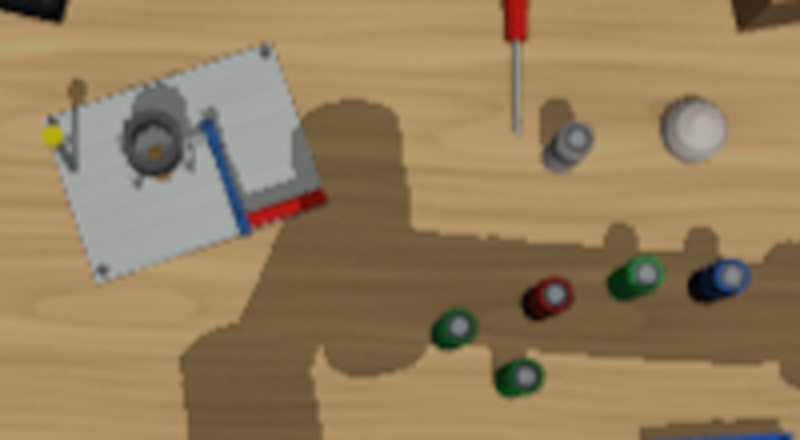

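View pics/b.png

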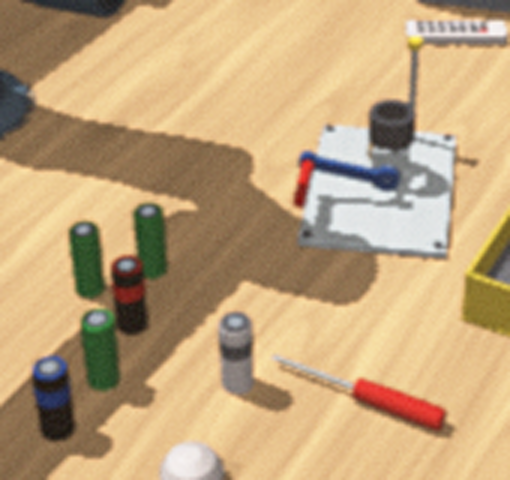

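Crop a (4x) of the top view shows the candidates in full-image pixels. The red-banded camera is at (338,204). Lookalikes are green at (314,212), (329,224) and (360,198), blue at (382,199) and white at (343,165). Only the one at (338,204), which is scene (203,248), is black with a red band and red rim, so it is the one wanted. The jig bore is at about (238,165). The red grip is at (271,182), so jig yaw is about 17°.

I will turn the fingers to close along about 20°, which clears the green neighbours, and go above it.

Emit:
servo_tool(plan=[[0, 0, -0.1745, 0, 0, 0, 0], [0, 0, -0.1745, 0, 0, 0, 0], [0, 0, -0.1745, 0, 0, 0, 0], [0, 0, -0.1745, 0, 0, 0, 0], [0, 0, -0.1745, 0, 0, 0, 0], [0, 0, -0.1745, 0, 0, 0, 0], [0, 0, -0.1745, 0, 0, 0, 0], [0, 0, -0.1745, 0, 0, 0, 0], [0, 0, -0.1745, 0, 0, 0, 0], [0, 0, 0, 26, 37, 0, 0], [0, 0, 0, 26, 37, 0, 0], [0, 0, 0, 26, 37, 0, 0], [0, 0, 0, 26, 37, 0, 0], [0, 0, 0, 26, 37, 0, 0], [0, 0, 0, 26, 37, 0, 0], [0, 0, 0, 26, 37, 0, 0], [0, 0, 0, 26, 37, 0, 0], [0, 0, 0, 26, 37, 0, 0], [0, 0, 0, 26, 33, 0, 0], [0, 0, 0, 0, 0, 0, 0]], grip_force=15)

```text
clock: 2.75
eef_pos: [0.4768, -0.2424, 0.2054]
orientation: [-1.805, -2.571, -0.0]
force: [-0.3, -0.1, 0.1]
gripper_width: 1.0
gripper_force: 0.0
```

Run:
```python
from h import *
o=get_obs(); c=camera("wrist"); cv2.imwrite("pics/w1.png",c["pixels"])
print(o["eef_pos"],o["joint_positions"].round(2))
h=cv2.cvtColor(c["pixels"],cv2.COLOR_BGR2HSV)
m=((h[...,0]<7)|(h[...,0]>173))&(h[...,1]>130)&(h[...,2]>35)
N,_,st,ce=cv2.connectedComponentsWithStats(m.astype(np.uint8))
for i in range(1,N):
    if st[i,4]>20: print(ce[i].round(1),st[i],plane(c,*ce[i],.09,o).round(4))
```

```text
[ 0.47677544 -0.24238032  0.20539318] [-0.68 -0.03  1.85  0.    1.32 -1.03]
[396.6  20.8] [389   0  16  43 557] [ 0.5541 -0.0172  0.09  ]
[251.7 173.5] [242 170  24  11  56] [ 0.4663 -0.2295  0.09  ]
[256.1 191.6] [240 177  33  32 377] [ 0.4769 -0.2457  0.09  ]
[449.6 231.4] [427 218  47  26 632] [ 0.7236 -0.2119  0.09  ]
```

View pics/w1.png

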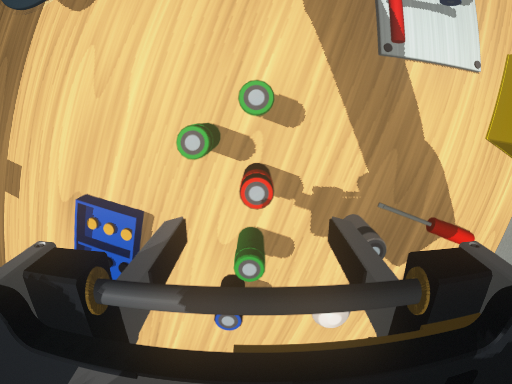

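The wrist view shows the red rim centred at about (256.5,193), which is almost under the tool, with the green neighbours clear of both fingers. I will correct by a few mm, descend and grip.

Emit:
servo_tool(plan=[[0, 0, 0, -2, -0.7, 16, 0], [0, 0, 0, -2, -0.7, 20, 0], [0, 0, 0, 0, 0, 20, 0], [0, 0, 0, 0, 0, 20, 0], [0, 0, 0, 0, 0, 20, 0], [0, 0, 0, 0, 0, 20, 0], [0, 0, 0, 0, 0, 20, 0], [0, 0, 0, 0, 0, 12, 0], [0, 0, 0, 0, 0, 7, 0], [0, 0, 0, 0, 0, 0, 0], [0, 0, 0, 0, 0, 0, 1], [0, 0, 0, 0, 0, 0, 1], [0, 0, 0, 0, 0, 0, 1], [0, 0, 0, 0, 0, 0, 1], [0, 0, 0, 0, 0, 0, 1], [0, 0, 0, 0, 0, 0, 1], [0, 0, 0, 0, 0, 0, 1], [0, 0, 0, 0, 0, 0, 1]], grip_force=20)

```text
clock: 5.05
eef_pos: [0.4761, -0.2487, 0.0506]
orientation: [1.81, 2.567, 0.0]
force: [0.1, -0.2, 0.6]
gripper_width: 0.379
gripper_force: 19.9
```

Emit:
servo_tool(plan=[[0, 0, 0, 0, 0, -10, 1], [0, 0, 0, 0, 0, -25, 1], [0, 0, 0, 0, 0, -35, 1], [0, 0, 0, 0, 0, -35, 1], [0, 0, 0, 0, 0, -35, 1], [0, 0, 0, 0, 0, -30, 1], [0, 0, 0, 12, 13, 0, 1], [0, 0, 0, 25, 28, 0, 1], [0, 0, 0, 25, 28, 0, 1], [0, 0, 0, 25, 28, 0, 1], [0, 0, 0, 25, 28, 0, 1], [0, 0, 0, 25, 28, 0, 1], [0, 0, 0, 25, 28, 0, 1], [0, 0, 0, 25, 28, 0, 1], [0, 0, 0, 25, 28, 0, 1], [0, 0, 0, 25, 26, 0, 1], [0, 0, 0, 0, 0, 0, 1], [0, 0, 0, 0, 0, 0, 1]])

```text
clock: 7.3
eef_pos: [0.643, 0.0633, 0.2187]
orientation: [-1.808, -2.566, 0.003]
force: [-0.5, -0.3, -1.4]
gripper_width: 0.377
gripper_force: 19.9
```

Run:
```python
from h import *
o=get_obs(); c=camera("wrist"); cv2.imwrite("pics/w2.png",c["pixels"])
print(o["eef_pos"],o["orientation"],o["joint_positions"].round(2))
np.save("w2.npy",np.r_[o["eef_pos"],o["orientation"]])
```

```text
[0.64296764 0.06329406 0.21870001] [-1.8083385  -2.56608152  0.00279818] [-0.08  0.23  1.55 -0.    1.36 -0.42]
```

View pics/w2.png

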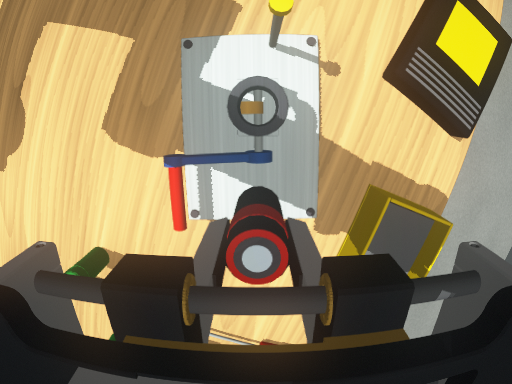

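Clear view: tube mouth at about (258,106), held lens at about (257,258), red grip from (175,166) to (180,230), gauge tip at (281,5).

```bash
cat > fit.py <<'E'
from h import *
def ring(im,u,v,r0,r1,pol):
    # radial edge points: strongest brightness step outward, ellipse fit
    g=cv2.GaussianBlur(cv2.cvtColor(im,cv2.COLOR_BGR2GRAY),(3,3),0).astype(np.float32)
    rr=np.arange(r0,r1,.25,dtype=np.float32); P=[]
    for a in np.linspace(0,2*np.pi,120,endpoint=False):
        x=(u+rr*np.cos(a)).astype(np.float32);y=(v+rr*np.sin(a)).astype(np.float32)
        p=cv2.remap(g,x[None],y[None],cv2.INTER_LINEAR)[0]; d=pol*(p[8:]-p[:-8]); k=d.argmax()
        if d[k]>12: P.append((x[k+4],y[k+4]))
    return cv2.fitEllipseAMS(np.array(P)),len(P)
E
python3 - <<'E'
from fit import *
c=camera("wrist"); im=cv2.imread("pics/w2.png"); w=np.load("w2.npy"); o=dict(eef_pos=w[:3],orientation=w[3:])
Rt=R.from_rotvec(w[3:]).as_matrix()
print("tool axes",Rt.round(3).tolist())
e1,n1=ring(im,258,106,24,36,1); e2,n2=ring(im,258,106,13,24,-1)
print("outer",e1,n1,plane(c,*e1[0],.108,o).round(4)); print("inner",e2,n2,plane(c,*e2[0],.108,o).round(4))
h=cv2.cvtColor(im,cv2.COLOR_BGR2HSV); m=((h[...,0]<7)|(h[...,0]>173))&(h[...,1]>130)&(h[...,2]>35)
N,_,st,ce=cv2.connectedComponentsWithStats(m.astype(np.uint8))
for i in range(1,N):
    if st[i,4]>60: print("red",ce[i].round(1),st[i])
e3,n3=ring(im,257,257,13,22,-1); ztop=w[2]+.0394
print("lens",e3,n3,plane(c,*e3[0],ztop,o).round(4))
for p in((175,166),(180,230)): print("bar",plane(c,*p,.068,o).round(4))
for p in((187,44),(311,42),(310,211),(195,213)): print("screw",plane(c,*p,.013,o).round(4))
print("gauge",plane(c,281,5,.165,o).round(4))
E
```

```text
tool axes [[-0.336, 0.942, -0.003], [0.942, 0.336, -0.0], [0.001, -0.003, -1.0]]
outer ((257.68902587890625, 105.66783905029297), (60.296905517578125, 61.769290924072266), 75.65837860107422) 120 [0.615  0.1422 0.108 ]
inner ((257.5075988769531, 106.73716735839844), (34.955501556396484, 35.42879867553711), 99.75691223144531) 120 [0.6152 0.1412 0.108 ]
red [177.1 197.9] [169 167  17  64 798]
red [258.5 215.1] [227 204  62  35 613]
red [256.8 254.6] [ 225  229   64   55 1207]
lens ((256.744873046875, 257.6724548339844), (28.719141006469727, 30.33702278137207), 87.82807922363281) 120 [0.6424 0.0644 0.2581]
bar [0.547  0.0483 0.068 ]
bar [ 0.5741 -0.0262  0.068 ]
screw [0.4982 0.1946 0.013 ]
screw [0.6498 0.25   0.013 ]
screw [0.7295 0.0364 0.013 ]
screw [ 0.5805 -0.0202  0.013 ]
gauge [0.6049 0.2254 0.165 ]
```

Emit:
servo_tool(plan=[[0, 0, 0, 10, 0.3, 0, 1], [0, 0, 0, 20, 0, 0, 1], [0, 0, 0, 20, 0, 0, 1], [0, 0, 0, 20, 0, 0, 1], [0, 0, 0, 12.3, 0, 0, 1], [0, 0, 0, 0, 0, 15, 1], [0, 0, 0, 0, 0, 15, 1], [0, 0, 0, 0, 0, 15, 1], [0, 0, 0, 0, 0, 9, 1], [0, 0, 0, 0, 0, 0, 1], [0, 0, 0, 0, 0, 0, 1]])

```text
clock: 8.78
eef_pos: [0.6172, 0.1405, 0.167]
orientation: [1.81, 2.567, 0.001]
force: [0.3, -0.5, -2.0]
gripper_width: 0.378
gripper_force: 19.9
```

Run:
```python
from fit import *
o=get_obs(); c=camera("wrist"); im=c["pixels"]; s=camera("scene")
np.save("w3.npy",np.r_[o["eef_pos"],o["orientation"]])
print(o["eef_pos"],o["orientation"],o["force"].round(1))
a=cv2.resize(im[120:360,136:376],None,fx=2.4,fy=2.4,interpolation=cv2.INTER_CUBIC)
cv2.imwrite("pics/w3.png",im); cv2.imwrite("pics/w3c.png",a); cv2.imwrite("pics/s3.png",s["pixels"])
```

```text
[0.61719528 0.14045237 0.16704564] [1.81014709e+00 2.56662462e+00 1.07026595e-03] [ 0.3 -0.5 -2. ]
```

View pics/w3c.png

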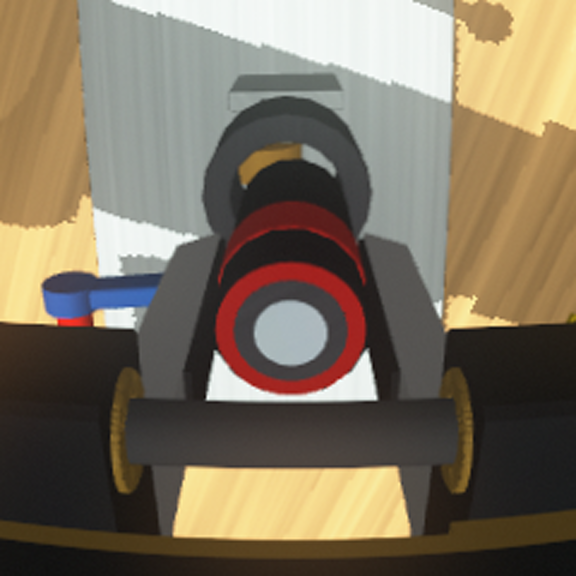

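The wrist crop shows the tube mouth centred at crop column about 287, with the camera about 1 to 1.5 mm to its right. The measured pose agrees, so I will correct it.

Emit:
servo_tool(plan=[[0, 0, 0, 1, -1.3, 0, 1], [0, 0, 0, 0, 0, 0, 1], [0, 0, 0, 0, 0, 0, 1]])

```text
clock: 9.25
eef_pos: [0.6152, 0.1411, 0.1666]
orientation: [1.81, 2.567, 0.0]
force: [-0.5, -0.6, -2.0]
gripper_width: 0.376
gripper_force: 19.9
```

Run:
```python
from fit import *
o=get_obs(); c=camera("wrist"); im=c["pixels"]; cv2.imwrite("pics/w4.png",im)
print(o["eef_pos"],o["orientation"],o["force"].round(1))
# outer rim: radial edges on upper part only; circle fit in world plane z=.108 with r=30 mm
from scipy.optimize import least_squares
g=cv2.GaussianBlur(cv2.cvtColor(im,cv2.COLOR_BGR2GRAY),(3,3),0).astype(np.float32)
rr=np.arange(27,44,.25,dtype=np.float32);P=[]
u,v=136+287/2.4,120+180/2.4
for a in np.radians(np.arange(165,376,3)):
    x=(u+rr*np.cos(a)).astype(np.float32);y=(v+rr*np.sin(a)).astype(np.float32)
    p=cv2.remap(g,x[None],y[None],cv2.INTER_LINEAR)[0];d=p[8:]-p[:-8];k=d.argmax()
    if d[k]>12: P.append(plane(c,x[k+4],y[k+4],.108,o)[:2])
P=np.array(P); f=lambda q:np.hypot(*(P-q[:2]).T)-q[2]
s=least_squares(f,[.615,.142,.03],loss="soft_l1",f_scale=.001); print(len(P),"rim",s.x.round(4),np.abs(s.fun).mean())
s=least_squares(lambda q:f([*q,.03]),[.615,.142],loss="soft_l1",f_scale=.001); print("rim r=30",s.x.round(4))
e,n=ring(im,136+291/2.4,120+333/2.4,22,28,-1); 
h=cv2.cvtColor(im,cv2.COLOR_BGR2HSV); m=(((h[...,0]<7)|(h[...,0]>173))&(h[...,1]>130)&(h[...,2]>35)).astype(np.uint8)
m[:226]=0; ys,xs=np.nonzero(m[226:290,215:300]); ys+=226; xs+=215
(cx,cy),r=cv2.minEnclosingCircle(np.c_[xs,ys].astype(np.float32)[ys>235])
print("rim red",cx,cy,r,plane(c,cx,cy,o["eef_pos"][2]+.0394,o).round(4))
```

```text
[0.61515681 0.14110481 0.1665936 ] [1.81019473e+00 2.56743233e+00 1.91499558e-04] [-0.5 -0.6 -2. ]
71 rim [0.6125 0.1485 0.0285] 0.0007402262323191099
rim r=30 [0.6131 0.1469]Traceback (most recent call last):
  File "<stdin>", line 16, in <module>
  File "fit.py", line 10, in ring
    return cv2.fitEllipseAMS(np.array(P)),len(P)
           ~~~~~~~~~~~~~~~~~^^^^^^^^^^^^^
cv2.error: OpenCV(4.12.0) /io/opencv/modules/imgproc/src/shapedescr.cpp:525: error: (-201:Incorrect size of input array) There should be at least 5 points to fit the ellipse in function 'fitEllipseAMS'
```

Emit:
servo_tool(plan=[[0, 0, 0, 0, 0, 3, 1], [0, 0, 0, 0, 0, 3, 1], [0, 0, 0, 0, 0, 2, 1], [0, 0, 0, 0, 0, 2, 1], [0, 0, 0, 0, 0, 2, 1], [0, 0, 0, 0, 0, 0, 1]])

```text
clock: 10.05
eef_pos: [0.615, 0.1411, 0.1543]
orientation: [-1.81, -2.567, 0.0]
force: [0.3, -0.2, -1.6]
gripper_width: 0.375
gripper_force: 19.9
```

It has entered the bore with no extra force. Continuing down.

Emit:
servo_tool(plan=[[0, 0, 0, 0, 0, 4, 1], [0, 0, 0, 0, 0, 4, 1], [0, 0, 0, 0, 0, 4, 1], [0, 0, 0, 0, 0, 4, 1], [0, 0, 0, 0, 0, 4, 1], [0, 0, 0, 0, 0, 4, 1], [0, 0, 0, 0, 0, 4, 1], [0, 0, 0, 0, 0, 3, 1], [0, 0, 0, 0, 0, 2, 1], [0, 0, 0, 0, 0, 2, 1], [0, 0, 0, 0, 0, 0, 1]])

```text
clock: 11.42
eef_pos: [0.6151, 0.1411, 0.1193]
orientation: [-1.81, -2.567, 0.0]
force: [0.1, 0.1, -2.2]
gripper_width: 0.381
gripper_force: 19.9
```

Emit:
servo_tool(plan=[[0, 0, 0, 0, 0, 1, 1], [0, 0, 0, 0, 0, 1, 1], [0, 0, 0, 0, 0, 1, 1], [0, 0, 0, 0, 0, 1, 1], [0, 0, 0, 0, 0, 0.5, 1], [0, 0, 0, 0, 0, 0, 1]])

```text
clock: 12.18
eef_pos: [0.6153, 0.1411, 0.1155]
orientation: [1.81, 2.567, 0.0]
force: [-1.7, 0.1, 1.5]
gripper_width: 0.376
gripper_force: 19.9
```

Contact felt: the vertical force rose about 3.5 N at the expected depth. Releasing, then rising straight up.

Emit:
servo_tool(plan=[[0, 0, 0, 0, 0, 0, 0.4], [0, 0, 0, 0, 0, 0, 0], [0, 0, 0, 0, 0, 0, 0], [0, 0, 0, 0, 0, 0, 0], [0, 0, 0, 0, 0, 0, 0], [0, 0, 0, 0, 0, 0, 0], [0, 0, 0, 0, 0, -10, 0], [0, 0, 0, 0, 0, -20, 0], [0, 0, 0, 0, 0, -30, 0], [0, 0, 0, 0, 0, -30, 0], [0, 0, 0, 0, 0, -14, 0], [0, 0, 0, -10, 0, 0, 0], [0, 0, 0, -20, 0, 0, 0], [0, 0, 0, -20, 0, 0, 0], [0, 0, 0, -20, 0, 0, 0], [0, 0, 0, -10, 0, 0, 0], [0, 0, 0, 0, 0, 0, 0], [0, 0, 0, 0, 0, 0, 0]])

```text
clock: 14.42
eef_pos: [0.6419, 0.0661, 0.2189]
orientation: [-1.81, -2.568, -0.0]
force: [0.2, -0.4, 0.4]
gripper_width: 0.997
gripper_force: 0.0
```

Run:
```python
from fit import *
o=get_obs(); c=camera("wrist"); im=c["pixels"]; cv2.imwrite("pics/w5.png",im)
print(o["eef_pos"],o["orientation"],o["force"].round(1))
h=cv2.cvtColor(im,cv2.COLOR_BGR2HSV); m=((h[...,0]<7)|(h[...,0]>173))&(h[...,1]>130)&(h[...,2]>35)
N,_,st,ce=cv2.connectedComponentsWithStats(m.astype(np.uint8))
for i in range(1,N):
    if st[i,4]>60: print("red",ce[i].round(1),st[i],plane(c,*ce[i],.155,o).round(4),plane(c,*ce[i],.066,o).round(4))
```

```text
[0.64190314 0.06607403 0.21891982] [-1.80975314e+00 -2.56761620e+00 -1.46513578e-04] [ 0.2 -0.4  0.4]
red [261.4 106.4] [242  87  40  40 564] [0.6177 0.144  0.155 ] [0.618 0.147 0.066]
red [176.3 193.1] [168 169  17  50 622] [0.5726 0.0507 0.155 ] [0.5565 0.0197 0.066 ]
```

View pics/w5.png

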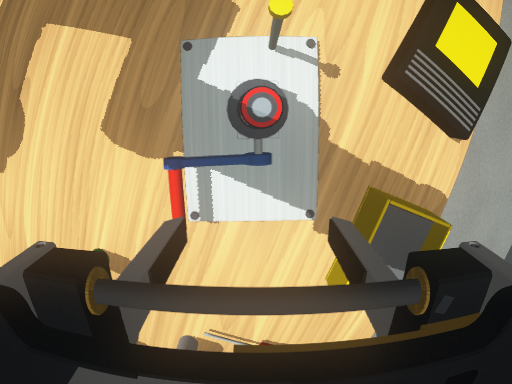

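The wrist view shows the camera seated in the tube, rim at about (261,106), with a slight lean, and the lever still at rest with its grip at (176,193). Next I will go over the handle and down, with the fingers straddling the bar.

Emit:
servo_tool(plan=[[0, 0, 0, -4, -17, 0, 0], [0, 0, 0, -5, -20, 0, 0], [0, 0, 0, -5, -20, 0, 0], [0, 0, 0, -5, -20, 0, 0], [0, 0, 0, -5.4, -20, 0, 0], [0, 0, 0, 0, 0, 20, 0], [0, 0, 0, 0, 0, 25, 0], [0, 0, 0, 0, 0, 25, 0], [0, 0, 0, 0, 0, 25, 0], [0, 0, 0, 0, 0, 25, 0], [0, 0, 0, 0, 0, 25, 0], [0, 0, 0, 0, 0, 20, 0], [0, 0, 0, 0, 0, 11, 0], [0, 0, 0, 0, 0, 0, 0], [0, 0, 0, 0, 0, 0, 0.6], [0, 0, 0, 0, 0, 0, 0.7], [0, 0, 0, 0, 0, 0, 0.7]], grip_force=10)

```text
clock: 16.6
eef_pos: [0.5593, 0.0101, 0.0436]
orientation: [1.81, 2.567, 0.001]
force: [0.2, -0.1, 0.1]
gripper_width: 0.722
gripper_force: 0.0
```

Run:
```python
from fit import *
o=get_obs(); c=camera("wrist"); im=c["pixels"]; cv2.imwrite("pics/w6.png",im)
print(o["eef_pos"],o["orientation"],o["force"].round(1),o["gripper_width"])
```

```text
[0.55928101 0.0100843  0.04359225] [1.80978793e+00 2.56661777e+00 8.07856573e-04] [ 0.2 -0.1  0.1] 0.7216144069699606
```

View pics/w6.png

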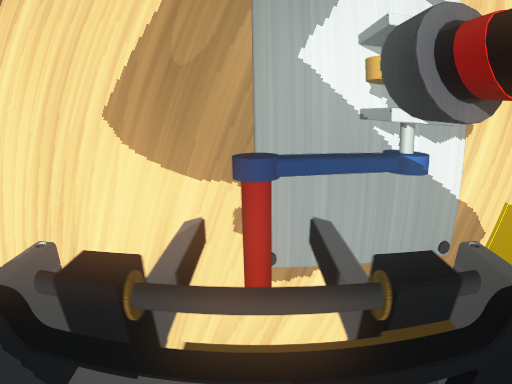

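The red bar runs midway between the open fingers. I will close on it, then swing it along the arc in 5° steps.

Emit:
servo_tool(plan=[[0, 0, 0, 0, 0, 0, 1], [0, 0, 0, 0, 0, 0, 1], [0, 0, 0, 0, 0, 0, 1], [0, 0, 0, 0, 0, 0, 1], [0, 0, 0, 0, 0, 0, 1], [0, 0, 0, 0, 0, 0, 1], [0, 0, 0, 0, 0, 0, 1]], grip_force=20)

```text
clock: 17.52
eef_pos: [0.5591, 0.0102, 0.043]
orientation: [1.81, 2.567, 0.001]
force: [1.1, 0.9, -0.5]
gripper_width: 0.171
gripper_force: 20.0
```

Emit:
servo_tool(plan=[[0, 0, 0, 0, 1.9, -8.5, 1], [0, 0, 0, 0, 2.6, -8.3, 1], [0, 0, 0, 0, 3.3, -8.1, 1], [0, 0, 0, 0, 4.0, -7.7, 1], [0, 0, 0, 0, 4.7, -7.4, 1], [0, 0, 0, 0, 5.3, -6.9, 1], [0, 0, 0, 0, 5.9, -6.4, 1], [0, 0, 0, 0, 6.4, -5.9, 1]])

```text
clock: 18.52
eef_pos: [0.5863, 0.0204, 0.1026]
orientation: [-1.803, -2.56, 0.017]
force: [-19.2, -7.7, 12.4]
gripper_width: 0.177
gripper_force: 20.0
```

Emit:
servo_tool(plan=[[0, 0, 0, 0, 0, 0, 1], [0, 0, 0, 0, 0, 0, 1]])

```text
clock: 18.77
eef_pos: [0.5872, 0.0207, 0.1037]
orientation: [-1.804, -2.562, 0.013]
force: [-18.4, -4.9, 12.9]
gripper_width: 0.172
gripper_force: 20.0
```

Run:
```python
from fit import *
o=get_obs(); c=camera("wrist"); im=c["pixels"]; cv2.imwrite("pics/w7.png",im)
print(o["eef_pos"],o["orientation"],o["force"].round(1),o["moment"].round(2),o["gripper_width"])
```

```text
[0.58717063 0.02066723 0.10365537] [-1.80431155 -2.56173572  0.01349512] [-18.4  -4.9  12.9] [-1.06  3.47  0.08] 0.1719210514039544
```

View pics/w7.png

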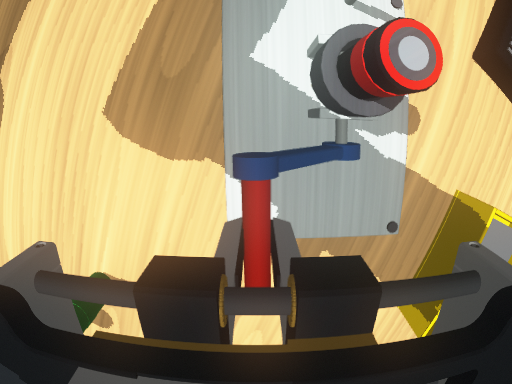

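The bar has rolled about 5 mm toward the fingertips in the grip (the jig x and z readings fit a lever angle of about 47°), so the tool sits too low for its arc. I will raise the path 4 mm, soften the grip and carry on to 70°.

Emit:
servo_tool(plan=[[0, 0, 0, 0, 0, -2, 1], [0, 0, 0, 0, 0, -2, 1], [0, 0, 0, 0, 6.9, -5.3, 1], [0, 0, 0, 0, 7.4, -5.2, 1], [0, 0, 0, 0, 7.7, -4.5, 1], [0, 0, 0, 0, 8.1, -3.8, 1], [0, 0, 0, 0, 0, 0, 1], [0, 0, 0, 0, 0, 0, 1]], grip_force=12)

```text
clock: 19.82
eef_pos: [0.6189, 0.032, 0.1275]
orientation: [-1.809, -2.566, 0.002]
force: [-7.1, 0.1, 7.9]
gripper_width: 0.176
gripper_force: 12.0
```

Emit:
servo_tool(plan=[[0, 0, 0, 0, 8.3, -3.8, 1], [0, 0, 0, 0, 8.5, -2.7, 1], [0, 0, 0, 0, 8.6, -1.9, 1], [0, 0, 0, 0, 8.7, -1.0, 1], [0, 0, 0, 0, 0, 0, 1], [0, 0, 0, 0, 0, 0, 1], [0, 0, 0, 0, 0, 0, 1]])

```text
clock: 20.7
eef_pos: [0.6513, 0.0437, 0.1365]
orientation: [-1.81, -2.567, -0.0]
force: [-5.1, 0.4, 5.7]
gripper_width: 0.174
gripper_force: 12.0
```

Run:
```python
from fit import *
o=get_obs(); c=camera("wrist"); s=camera("scene"); im=c["pixels"]
d=o["eef_pos"][:2]-[.615,.142]; print("jx",d@[.9385,.3453],"jy",d@[-.3453,.9385],o["eef_pos"],o["force"].round(1),o["gripper_force"])
a=cv2.resize(s["pixels"][130:250,210:350],None,fx=4,fy=4,interpolation=cv2.INTER_CUBIC)
a=a[:384,:560]; cv2.imwrite("pics/f.png",np.hstack([cv2.resize(a,(360,247)),cv2.resize(im,(329,247))]))
```

```text
jx 0.00018002677022437133 jy -0.10477741415954414 [0.65134808 0.04372997 0.13648087] [-5.1  0.4  5.7] 11.981034278869629
```

View pics/f.png

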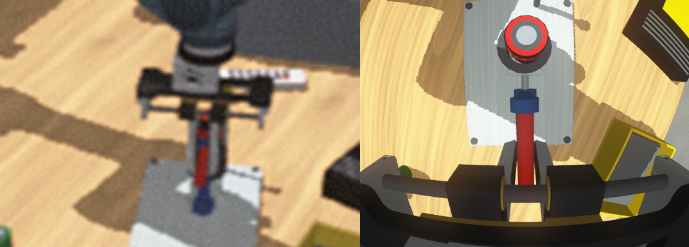

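The lever stands straight up: the arm is seen end-on at about (524,100) and the handle is 0.2 mm from above the pivot. The camera is raised in the tube and untouched, and the grip holds at 12 N. Handing in.

```bash
python3 -c "
from plant import ctrl
print(ctrl.close_job())"
```

```text
the job is handed in; nothing more can be done
None
```

I seated and released the red-banded camera in the jig bore and handed the job in at about 21 s, with the gripper holding the cam lever upright at 12 N (the hand-in gave no verdict, and I viewed 11 pictures, one over the limit of 10).

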